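Lay the last crosswise layer on the slat drying stack and switch the drying fan on

TASK

Lay the two loose slats on the started drying stack as its next crosswise layer, one squarely above each of the two bottom slats with the ends even. Then switch on the drying fan at the grey isolator box: push its black handle down, turn it clockwise out of off, and bring it to on, where it springs fully up again by itself. Leave the tools lying where they are.

Things in the scene. Friction and masses are not known exactly. Their poses are not given: they have to be found in the camera images.
- iso_turn (a joint): isolator handle, turn about the vertical axis of the box, rad: 0 at off (nose along +x of isolator), clockwise from above positive. The on notch is set by a hidden collar: somewhere in 2.1 to 2.9 rad, new each time, +-0.13 rad of play; the end stop is at 3.3, past on. Held down, the handle passes under the on notch without catching and must be turned back.
- iso_press (a joint): how far the handle is pushed down, m: 0 = fully up (only in the off or the on notch), 0.010 = bottom stop; the spring pushes up with 6 N (top) to 9 N (bottom). It must be down more than 0.007 to leave off; between the notches a rim keeps it down at 0.007 by itself, and it stays at the angle where it is left.
- iso_grip (a point): centre of the top of the handle's bar, on the turning axis, 120 mm above the counter at rest; moves and turns with the handle, x along the bar to its pointed nose. The bar is 70 mm long (nose 7 mm more), 14 mm thick, 32 mm high below this point, on a flange disc of radius 27 mm.
- isolator: grey steel isolator box, 110 x 110 x 72 mm high, screwed to the counter, black bar handle on a steel stem on its top; origin at the centre of its underside, z up.
- stack: started drying stack, fixed: two bottom slats along x, centre lines at y = +-45 mm (z 0 to 12 mm), two slats across them along y at x = +-45 mm (z 12 to 24 mm), each 140 x 28 x 12 mm; origin in the middle at counter level, z up. The next layer lies along x, at y = +-45 mm, underside at z = 24 mm.
- slat_a: loose wooden slat, 140 (x) x 28 (y) x 12 mm (z), lying flat; origin at the centre of its underside.
- slat_b: second loose slat, the same as slat_a; either may take either place.
- screwdriver: ratchet screwdriver with an orange handle, 180 mm long, lying along its x; a bystander, do not move it.
- brad_pusher: steel brad pusher, about 150 mm long, lying along its x, 26 mm high; a bystander, do not move it.
There are look-alikes about, which are no part of the job. What is meant by the isolator is not red, and is the larger of those in its own colour. What is shaped like the slat_a but pink is not meant.

How it is judged:
By the outcome, as a careful person would: the job done as asked, in the order asked, and still so for the second after the job is handed in, with the robot touching nothing.
It also fails if it takes over 72 s, if anything falls off the work surface, if the arm or the gripper's body presses on something with over 40 N, if the wrist force passes 120 N, or if a joint passes its speed limit or range.

ROBOT

A 6-joint arm with a two-finger parallel gripper is mounted at the origin on the work surface. World frame = base frame: x ahead of the robot, y to its left, z up, the work surface at z = 0. Lengths are in m, angles in rad, forces in N, time in s.
With the tool pointing down it reaches from about 0.35 to 0.775 m from the base axis. Payload 5.5 kg.
Tool frame: the origin (TCP) lies midway between the tips of the shut fingers; the grasp point (between the pads) lies 19 mm behind it; z points along the fingers, y is the line along which they close (so a half turn about z gives the same grasp; the last joint's range is limited). The gripper opens to 85 mm and grips with 20 to 120 N. Pads are 22 mm wide; open, the fingers measure 114 mm over their backs; the gripper's body (76 mm by 85 mm) begins 54 mm behind the grasp point. The pads swing forward as they close: fully open they stand 13 mm farther back than shut.
Start: joints at [-1.363, 0.313, 0.046, 1.304, 0, 1.431], TCP at [0.196, -0.541, 0.231] pointing down, gripper open.
Joint ranges: [-2.76, 2.76], [-0.86, 1.69], [-1.03, 1.26], [-2.2, 2.34], [-1.47, 1.5], [-3.14, 3.14]. Speed limits (rad/s): [2.57, 2.57, 3.14, 3.14, 3.14, 3.14].

INTERFACE

Orientations are given as a unit quaternion [w, x, y, z].
In Python, from workcell import get_state, read_camera, camera_info, hand_in, recognise gives the robot as it stands.
- The arm moves only by the tool arm_command, never from a script. Its argument "moves" is one flat list of numbers, 7 for each row, row after row: the opening, from -1 (shut) to 1 (fully open), then the shift along the tool's x, y, z in mm, then the turn, a rotation vector about the tool's x, y, z in rad. A call has 1 to 8 rows; each row shifts and turns the commanded pose from where the row before left it, along the tool's axes as they then stand; what a row does not reach is not made up. A row lasts 1/8 s, in which the tool goes at most 62.5 mm and 10.7 degrees, less where a joint would pass 70% of its speed; a pose out of reach is approached as far as the arm can. A call with a gripper value outside its range is refused whole. The fingers move at their own pace and stop on an object; "newtons" is the grip in N (left out, the last holds). Time passes only in rows, so rows that do not move let the fingers close. It gives the time, the measured TCP pose, the force, the opening and the grip force at its end, in the units of the state.
- get_state(): the state, without advancing time (a new reading comes with each control period).
- read_camera(name): name is "side" or "top"; returns (picture, depth): 420x560x3 uint8, blue, green, red; 420x560 float32, m along the optical axis (not along the pixel's ray), 0 where there is no reading.
- camera_info(name): a dict with "fovy" (degrees; the focal length in pixels is half the picture's height over the tangent of half this angle, whatever the lens; pixels are square), "cx", "cy" (the principal point, pixels), "k1" (the pictures are not rectified: a ray, as slopes to the right and down, at radius r is drawn at 1 + k1 r^2 times it, then the intrinsics apply), "eye" and "orientation" of the camera in the world. Camera axes: x right, y down, z forward; pixel columns grow to the right and rows downward; lengths in m; the calibration is good to about 2 mm. A picture is of the moment at which its call begins. camera_info takes no time and is no camera call.
- hand_in(): hands the job in; it is judged then, once.
Trained networks look in the newest picture that a camera, given by its name, has taken for a name from the list of things; names that differ only in an ending like _2 or _b are one class to them, and where a whole thing is asked for, a point or a joint stands for the part that bears it (a point fixed in the world has none). Each returns a list of dicts, best first, with "confidence" (0 to 1); they miss things now and then, are a little off and sometimes report something else, mostly with a low value. They report only what shows in the picture. A call takes as long as a camera call. They do not tell look-alikes from the thing itself.
- recognise(camera, label): "point" ([column, row] in pixels, amid what is visible of it).
The state is a dict: "clock": time; "joint_pos": joint angles; "qvel": joint speeds; "tau": joint torques, N m; "tcp_pos": TCP position; "orientation": TCP orientation; "wrist_force": force on the tool from outside, world axes, zero at the start; "ft_torque": the same for the moment, N m; "finger_gap": finger opening in m; "grip_force": force on a finger pad.
Only numpy, scipy, OpenCV 4.12 (cv2) and the standard library are available. Lean on these libraries where they do the work, as an engineer would, in place of code of your own. Each camera call takes 0.05 s, during which the arm holds its last target. There are 200 camera calls.

## Working session

There is one attempt and no reset: what is moved stays moved. The work goes in short steps, Python scripts to look and compute and a tool call to move; the robot and the scene stay as the last step left them, time stands still between calls to the robot, and variables do not carry over. Pictures are saved under pics/ and viewed, at most 10 in all, crops included, and the job is handed in when it is done.

Besides the shell and the picture viewer there is one more tool, called after "Emit:" as name(argument=value, ...) on one line, values as JSON. arm_command: Moves the arm, as the interface text tells. Its arguments: {"type":"object","properties":{"moves":{"type":"array"},"newtons":{"type":"number"}},"required":["moves"]}

```bash
mkdir -p pics; ls; python3 - <<'E'
from workcell import *
import cv2
for c in("top","side"):
    p,d=read_camera(c);cv2.imwrite(f"pics/{c}1.png",p);print(camera_info(c))
    for l in("isolator","stack","slat_a","iso_grip","screwdriver","brad_pusher"):
        print(c,l,[( [round(v) for v in r["point"]],round(r["confidence"],2)) for r in recognise(c,l)])
print(get_state())
E
```

```text
pics
{'fovy': 43.17570809864793, 'cx': 283.40085377782145, 'cy': 213.21803838141773, 'k1': 0.017185351731483573, 'eye': array([0.39167571, 0.03352084, 1.54342917]), 'orientation': array([ 0.04244069, -0.69785118,  0.71427041, -0.03194201])}
top isolator [([382, 281], 0.79), ([373, 214], 0.66), ([439, 227], 0.64)]
top stack [([293, 234], 0.91), ([219, 238], 0.27)]
top slat_a [([142, 222], 0.97), ([217, 239], 0.84), ([185, 241], 0.61), ([377, 214], 0.44)]
top iso_grip [([381, 279], 0.75), ([379, 214], 0.72), ([438, 224], 0.71)]
top screwdriver [([347, 145], 0.82)]
top brad_pusher [([191, 151], 0.79)]
{'fovy': 51.721902219322665, 'cx': 279.63780084368693, 'cy': 203.66930997186483, 'k1': -0.12976590009440453, 'eye': array([0.26837084, 0.95299066, 0.91197631]), 'orientation': array([ 0.06343395, -0.14521487,  0.89581888, -0.41520755])}
side isolator [([361, 183], 0.76), ([329, 151], 0.61), ([306, 173], 0.58), ([182, 278], 0.2)]
side stack [([298, 220], 0.79)]
side slat_a [([283, 284], 0.88), ([271, 306], 0.77), ([235, 348], 0.7)]
side iso_grip [([366, 168], 0.78), ([331, 140], 0.62)]
side screwdriver [([246, 179], 0.54)]
side brad_pusher [([182, 279], 0.58)]
{'clock': 0.7, 'joint_pos': array([-1.36263955e+00,  3.13122813e-01,  4.61062145e-02,  1.30358865e+00,
        3.06377277e-06,  1.43121065e+00]), 'qvel': array([ 5.12732165e-04,  1.60796450e-04, -5.71953534e-05, -2.76354566e-03,
        1.17145563e-03, -1.61782570e-03]), 'tau': array([-1.56533220e-03, -4.80290973e+01,  2.98747712e+01, -1.65263450e-04,
       -1.28520878e-04, -2.59666677e-06]), 'tcp_pos': array([ 0.19595614, -0.54063162,  0.23136968]), 'orientation': array([9.54281309e-05, 9.84922436e-01, 1.72996492e-01, 4.80587602e-06]), 'wrist_force': array([ 0.29493946, -0.27080735,  0.47857051]), 'ft_torque': array([0.07697344, 0.00822539, 0.03291624]), 'grip_force': 0.0, 'finger_gap': 0.08528634092700024}
```

View pics/top1.png

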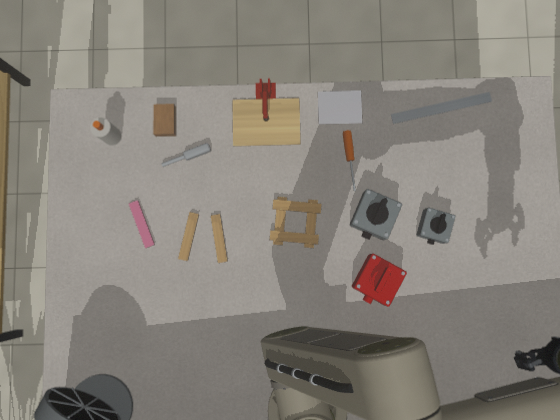

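View pics/side1.png

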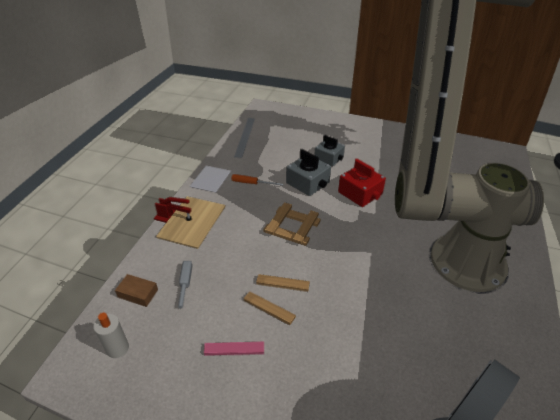

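Top view: the large grey isolator is at (376,214), with a smaller grey look-alike at (437,226) and a red one at (381,281). The loose slats are at (189,236) and (219,238), and the pink decoy is at (142,224). The stack is at (295,223). Side view: isolator at (308,173), slats at (283,283) and (270,307), stack at (293,223).

```bash
cat > h.py <<'E'
from workcell import *
import numpy as np,cv2
from scipy.spatial.transform import Rotation as R
def cam(c):
    i=camera_info(c);f=210/np.tan(np.radians(i["fovy"]/2))
    return i,np.array([[f,0,i["cx"]],[0,f,i["cy"]],[0,0,1.]]),np.array([i["k1"],0,0,0,0]),R.from_quat(np.roll(i["orientation"],-1)).as_matrix()
def cloud(c,d):
    i,K,D,M=cam(c);v,u=np.mgrid[:420,:560]
    n=cv2.undistortPoints(np.stack([u,v],-1).reshape(-1,1,2).astype(float),K,D).reshape(420,560,2)
    P=np.dstack([n*d[...,None],d])@M.T+i["eye"];P[d==0]=np.nan
    return P
def project(c,X):
    i,K,D,M=cam(c);return cv2.projectPoints(((np.atleast_2d(X)-i["eye"])@M).reshape(-1,1,3),np.zeros(3),np.zeros(3),K,D)[0].reshape(-1,2)
E
python3 - <<'E'
from h import *
C={}
for c in("top","side"):
    p,d=read_camera(c);P=cloud(c,d);C[c]=(p,P);np.savez(f"{c}.npz",p=p,d=d,P=P)
p,P=C["top"]
for n,(u,v) in dict(s1=(189,236),s2=(219,238),pink=(142,224),stackmid=(295,223),iso=(376,214),drv=(348,147),pusher=(198,152)).items(): print(n,P[v,u].round(4))
def rect(X):
    (c,s,a)=cv2.minAreaRect(X[:,:2].astype(np.float32)*1000);return np.round(c,1),np.round(s,1),round(a,1)
for c in C:
    p,P=C[c]
    hsv=cv2.cvtColor(p,cv2.COLOR_BGR2HSV);wood=(hsv[...,0]>8)&(hsv[...,0]<25)&(hsv[...,1]>90)
    for n,ctr in dict(s1=C["top"][1][236,189],s2=C["top"][1][238,219]).items():
        m=wood&(np.hypot(*(P[...,:2]-ctr[:2]).transpose(2,0,1))<.08)
        k,l,st,_=cv2.connectedComponentsWithStats(m.astype(np.uint8));
        # component closest to ctr
        j=max(range(1,k),key=lambda j:-np.hypot(*(np.nanmean(P[l==j][:,:2],0)-ctr[:2]))+ .001*st[j,4]);X=P[l==j]
        print(c,n,len(X),"z",np.nanpercentile(X[:,2],[5,50,95]).round(4),rect(X[X[:,2]>.006]), np.nanmean(X,0).round(4))
    ctr=C["top"][1][223,295]
    m=wood&(np.hypot(*(P[...,:2]-ctr[:2]).transpose(2,0,1))<.11);X=P[m]
    print(c,"stack z",np.nanpercentile(X[:,2],[5,25,50,75,95]).round(4),rect(X[X[:,2]>.017]),rect(X))
    ctr=C["top"][1][214,376];near=np.hypot(*(P[...,:2]-ctr[:2]).transpose(2,0,1))<.085
    for lo,hi in((.06,.08),(.08,.107),(.112,.13)):
        X=P[near&(P[...,2]>lo)&(P[...,2]<hi)]
        if len(X): print(c,"iso",lo,len(X),np.median(X[:,2]).round(4),rect(X))
big=cv2.resize(C["top"][0][170:270,170:420],None,fx=3.2,fy=3.2,interpolation=cv2.INTER_CUBIC)
sd=cv2.resize(C["side"][0][130:250,250:400],None,fx=2.5,fy=2.5,interpolation=cv2.INTER_CUBIC)
o=np.zeros((600,800,3),np.uint8);o[:320]=big;o[320:,:375]=sd[:280];o[320:,380:800]=cv2.resize(C["side"][0][250:350,200:350],(420,280));cv2.imwrite("pics/z.png",o)
E
```

```text
s1 [0.4939 0.329  0.0132]
s2 [0.4862 0.2426 0.0103]
pink [nan nan nan]
stackmid [ 0.526   0.0214 -0.0058]
iso [ 0.5344 -0.1962  0.1174]
drv [ 0.7422 -0.1383  0.0214]
pusher [0.7386 0.2999 0.0223]
top s1 411 z [0.0059 0.0112 0.0173] (array([494.5, 332.1]), array([ 28. , 135.9]), 76.0) [0.4942 0.3323 0.0113]
top s2 415 z [0.0059 0.0114 0.0169] (array([486.4, 243.8]), array([135. ,  26.2]), 8.2) [0.4863 0.2439 0.0113]
top stack z [0.0074 0.0127 0.0207 0.0243 0.0277] (array([527.6,  21. ]), array([137.1, 124.3]), 83.5) (array([528.4,  21.1]), array([137.2, 136.3]), 83.3)
top iso 0.06 1198 0.0708 (array([ 540.9, -206.5]), array([110.8, 110.9]), 65.0)
top iso 0.08 206 0.087 (array([ 538.6, -206.4]), array([88.1, 92.4]), 63.2)
top iso 0.112 143 0.119 (array([ 543.4, -207.3]), array([14.1, 76. ]), 64.1)
side s1 565 z [0.0062 0.0123 0.0153] (array([495.7, 334.3]), array([ 28.7, 142. ]), 76.2) [0.4925 0.3365 0.0119]
side s2 504 z [0.0071 0.0119 0.0149] (array([486.7, 245.1]), array([138.1,  33.2]), 8.2) [0.4855 0.2472 0.0116]
side stack z [0.0073 0.013  0.0224 0.025  0.0272] (array([529.7,  22.3]), array([144.3, 119.2]), 84.1) (array([528.4,  22.4]), array([144.3, 139.9]), 84.1)
side iso 0.06 560 0.0726 (array([ 543. , -204.2]), array([114.3, 115.7]), 64.2)
side iso 0.08 133 0.0927 (array([ 545.7, -194.8]), array([28., 70.]), 75.1)
side iso 0.112 94 0.1193 (array([ 544.6, -205.1]), array([17.8, 75.9]), 60.7)
```

View pics/z.png

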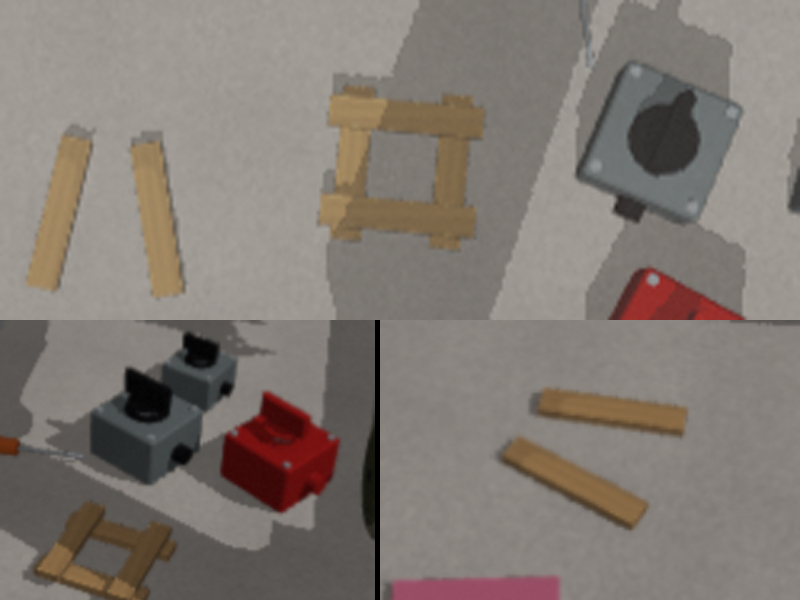

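Confirmed: slats, stack and the large grey isolator, nose pointing to the upper right in the top view. The stack's upper slats run left-right, so the next layer runs up-down. Next I'll refine the poses by fitting silhouettes in both cameras.

```bash
cat > fit.py <<'E'
from h import *
from scipy.optimize import minimize
def box(cx,cy,z0,lx,ly,h): return np.array([[cx+a*lx/2,cy+b*ly/2,z] for a in(-1,1) for b in(-1,1) for z in(z0,z0+h)])
SLAT=[box(0,0,0,.14,.028,.012)]
STACK=[box(0,y,0,.14,.028,.012) for y in(-.045,.045)]+[box(x,0,.012,.028,.14,.012) for x in(-.045,.045)]
NEXT=lambda y:[box(0,y,.024,.14,.028,.012)]
BAR=[np.vstack([box(0,0,.090,.07,.014,.030),[[.042,0,.12],[.042,0,.09]]])]+[np.array([[.027*np.cos(t),.027*np.sin(t),.088] for t in np.linspace(0,6.28,40)])]
BOX=[box(0,0,0,.11,.11,.072)]
S=4
def render(c,parts,q,roi):
    u0,v0,u1,v1=roi;im=np.zeros(((v1-v0)*S,(u1-u0)*S),np.uint8);co,s=np.cos(q[2]),np.sin(q[2])
    for B in parts:
        X=B@np.array([[co,s,0],[-s,co,0],[0,0,1]])+[q[0],q[1],0]
        uv=(project(c,X)-[u0,v0]+.5)*S-.5
        cv2.fillConvexPoly(im,np.round(cv2.convexHull(uv.astype(np.float32))*16).astype(np.int32),255,cv2.LINE_AA,4)
    return cv2.resize(im,None,fx=1/S,fy=1/S,interpolation=cv2.INTER_AREA)/255.
def fit(masks,parts,q0,cams):
    "masks: full-size 0/1; silhouettes fitted by x,y,yaw"
    data=[]
    for c in cams:
        uv=project(c,np.array([[q0[0]+a,q0[1]+b,z] for a in(-.1,.1) for b in(-.1,.1) for z in(0,.1)]))
        r=np.r_[np.maximum(uv.min(0).astype(int),0),np.minimum(uv.max(0).astype(int),[560,420])]
        q=render(c,parts,q0,r);w=cv2.dilate((q>0).astype(np.uint8),np.ones((9,9)))
        data.append((c,r,cv2.GaussianBlur(masks[c][r[1]:r[3],r[0]:r[2]].astype(float)*w,(0,0),1.),w))
    sc=np.array([.003,.003,.03])
    f=lambda x:sum(((cv2.GaussianBlur(render(c,parts,q0+x*sc,r),(0,0),1.)-m)**2).sum() for c,r,m,w in data)
    o=minimize(f,np.zeros(3),method="Nelder-Mead",options=dict(initial_simplex=np.vstack([np.zeros(3),np.eye(3)]),xatol=.01,fatol=.01))
    return q0+o.x*sc,o.fun
def wood(p):
    h=cv2.cvtColor(p,cv2.COLOR_BGR2HSV);return (h[...,0]>8)&(h[...,0]<25)&(h[...,1]>75)
def dark(p): return p.max(2)<65
E
python3 - <<'E'
from fit import *
I={c:np.load(c+".npz")["p"] for c in("top","side")}
W={c:wood(I[c]) for c in I};B={c:dark(I[c]) for c in I}
for n,m,parts,q in(("s1",W,SLAT,[.495,.333,np.radians(-14)]),("s2",W,SLAT,[.4865,.2445,np.radians(8.2)]),("stack",W,STACK,[.528,.0215,np.radians(-6.3)]),("bar",B,BAR,[.543,-.206,np.radians(-26)])):
    for cs in(["top"],["side"],["top","side"]):
        r,e=fit(m,parts,np.array(q),cs);print(n,cs,(r[:2]*1000).round(1),np.degrees(r[2]).round(2),round(e,1))
E
```

```text
s1 ['top'] [494.6 333.3] -13.98 14.7
s1 ['side'] [495.4 332.1] -13.81 9.8
s1 ['top', 'side'] [495.  332.7] -14.06 26.4
s2 ['top'] [486.4 244.3] 8.31 11.0
s2 ['side'] [487.5 243.2] 8.28 11.1
s2 ['top', 'side'] [487.1 243.7] 8.25 24.2
stack ['top'] [528.5  21.3] -6.52 22.5
stack ['side'] [529.7  19.8] -6.58 12.2
stack ['top', 'side'] [528.9  21. ] -6.69 39.6
bar ['top'] [ 541.2 -204.1] -27.81 13.5
bar ['side'] [ 539.1 -197.2] -24.71 116.7
bar ['top', 'side'] [ 540.7 -203.9] -24.36 137.7
```

```bash
cat > plan.py <<'E'
import sys,json
from h import *
# usage: plan.py grip  x,y,z,yawdeg,rows ...   -> flat rows (tool axes), start = measured pose unless --from
def main(grip,wps,start=None):
    s=get_state();M=R.from_quat(np.roll(s["orientation"],-1)).as_matrix()
    p=s["tcp_pos"]*1000;th=np.degrees(np.arctan2(M[1,0],M[0,0]))
    print("now",p.round(1),"yaw",th.round(2),"tilt",np.degrees(np.arccos(-M[2,2])).round(2),"j6",s["joint_pos"][5].round(2),"clk",s["clock"].round(2))
    rows=[]
    for w in wps:
        x,y,z,t,n=map(float,w.split(","));n=int(n);t=th+(t-th+180)%360-180
        if abs(t-th)>179.9: print("180!")
        p0,t0=p.copy(),th
        for k in range(1,n+1):
            g=p0+(np.array([x,y,z])-p0)*k/n;gt=t0+(t-t0)*k/n
            a=np.radians(th);d=g-p
            l=np.round([d[0]*np.cos(a)+d[1]*np.sin(a),d[0]*np.sin(a)-d[1]*np.cos(a),-d[2]],1);r=np.round(np.radians(th-gt),3)
            p=p+np.array([l[0]*np.cos(a)+l[1]*np.sin(a),l[0]*np.sin(a)-l[1]*np.cos(a),-l[2]]);th-=np.degrees(r)
            rows.append([grip,*l,0,0,r])
    for i in range(0,len(rows),8): print(json.dumps([float(v) if v%1 else int(v) for r in rows[i:i+8] for v in r]))
main(float(sys.argv[1]),sys.argv[2:])
E
python3 plan.py 1 450,-250,230,105,8 487.1,243.7,100,188.25,9
```

```text
Traceback (most recent call last):
  File "plan.py", line 20, in <module>
    main(float(sys.argv[1]),sys.argv[2:])
    ~~~~^^^^^^^^^^^^^^^^^^^^^^^^^^^^^^^^^
  File "plan.py", line 7, in main
    print("now",p.round(1),"yaw",th.round(2),"tilt",np.degrees(np.arccos(-M[2,2])).round(2),"j6",s["joint_pos"][5].round(2),"clk",s["clock"].round(2))
                                                                                                                                  ^^^^^^^^^^^^^^^^
AttributeError: 'float' object has no attribute 'round'
```

```bash
sed -i 's/s\["clock"\].round(2)/round(s["clock"],2)/' plan.py; python3 plan.py 1 450,-250,230,105,8 487.1,243.7,100,188.25,9
```

```text
now [ 196.  -540.6  231.4] yaw 19.93 tilt 0.01 j6 1.43 clk 0.8
[1, 42.2, -23.3, 0.2, 0, 0, -0.186, 1, 45.9, -15.1, 0.1, 0, 0, -0.185, 1, 47.8, -6.5, 0.2, 0, 0, -0.186, 1, 48.2, 2.5, 0.2, 0, 0, -0.185, 1, 46.8, 11.4, 0.2, 0, 0, -0.186, 1, 44, 19.8, 0.1, 0, 0, -0.186, 1, 39.6, 27.6, 0.2, 0, 0, -0.185, 1, 33.8, 34.4, 0.2, 0, 0, -0.186]
[1, 51.9, 18.2, 14.4, 0, 0, -0.161, 1, 48.3, 26.3, 14.5, 0, 0, -0.162, 1, 43.5, 33.7, 14.4, 0, 0, -0.161, 1, 37.5, 40.3, 14.5, 0, 0, -0.162, 1, 30.5, 45.8, 14.4, 0, 0, -0.161, 1, 22.8, 50, 14.4, 0, 0, -0.162, 1, 14.3, 53.1, 14.5, 0, 0, -0.161, 1, 5.7, 54.8, 14.4, 0, 0, -0.161]
[1, -3.1, 54.9, 14.5, 0, 0, -0.162]
```

Emit:
arm_command(moves=[1,42,-23,0,0,0,-0.18,1,46,-15,0,0,0,-0.18,1,48,-6,0,0,0,-0.18,1,48,3,0,0,0,-0.18,1,47,11,0,0,0,-0.18,1,44,20,0,0,0,-0.18,1,40,27,0,0,0,-0.18,1,34,34,0,0,0,-0.18])

```text
clock: 1.8
tcp_pos: [0.4564, -0.254, 0.2315]
orientation: [0.0, 0.624, 0.781, -0.0]
wrist_force: [0.7, -0.2, 1.4]
finger_gap: 0.0854
grip_force: 0.0
```

Emit:
arm_command(moves=[1,52,18,14,0,0,-0.16,1,48,26,14,0,0,-0.16,1,44,34,14,0,0,-0.16,1,38,40,14,0,0,-0.16,1,31,46,14,0,0,-0.16,1,23,50,14,0,0,-0.16,1,14,53,14,0,0,-0.16,1,6,55,14,0,0,-0.16])

```text
clock: 2.8
tcp_pos: [0.5093, 0.1844, 0.1191]
orientation: [0.001, 0.034, 0.999, -0.0]
wrist_force: [0.7, -0.1, 0.6]
finger_gap: 0.0851
grip_force: 0.0
```

```bash
python3 plan.py 0 487.1,243.7,70,188.25,2 487.1,243.7,2,188.25,4
```

```text
now [509.3 184.4 119.1] yaw 176.07 tilt 0.06 j6 0.27 clk 2.8
[0, 13.1, 28.8, 24.6, 0, 0, -0.106, 0, 10, 30, 24.5, 0, 0, -0.107, 0, 0, 0, 17, 0, 0, 0, 0, 0, 0, 17, 0, 0, 0, 0, 0, 0, 17, 0, 0, 0, 0, -0.1, 0, 17, 0, 0, 0]
```

Emit:
arm_command(moves=[0.2,13,29,24,0,0,-0.106,0.2,10,30,24,0,0,-0.107,0.2,0,0,20,0,0,0,0.2,0,0,20,0,0,0,0.2,0,0,0,0,0,0])

```text
clock: 3.42
tcp_pos: [0.4858, 0.2418, 0.0299]
orientation: [-0.002, -0.07, 0.998, -0.0]
wrist_force: [0.6, 0.3, -0.2]
finger_gap: 0.051
grip_force: 0.0
```

```bash
python3 plan.py 0.2 487.1,243.7,2,188.25,2; python3 - <<'E'
from fit import *
p,d=read_camera("side")
a=cv2.resize(p[230:350,200:360],(800,600),interpolation=cv2.INTER_CUBIC);cv2.imwrite("pics/a.png",a)
E
```

```text
now [485.8 241.8  29.9] yaw -172.01 tilt 0.19 j6 0.17 clk 3.42
[0.2, -0.8, 0.9, 13.9, 0, 0, -0.002, 0.2, -0.8, 0.8, 14, 0, 0, -0.002]
```

View pics/a.png

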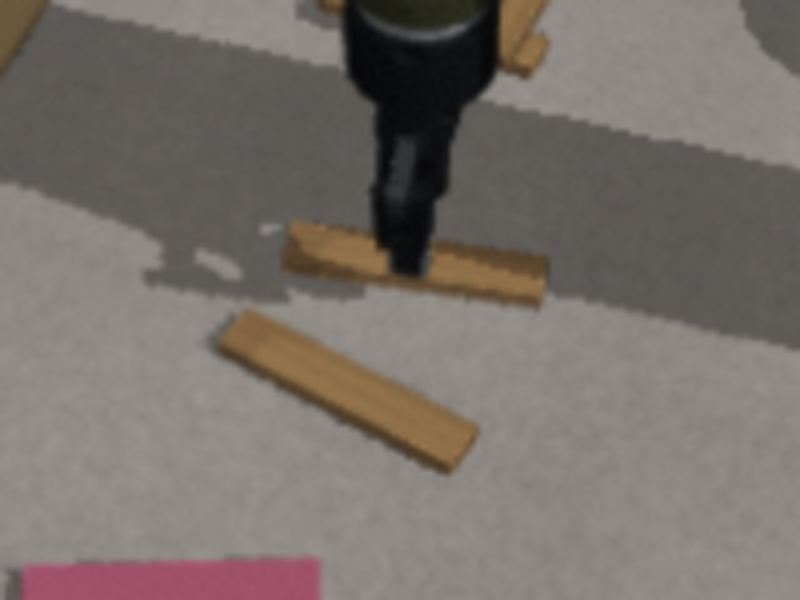

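The fingers straddle the nearer slat at about its middle, around (410,265) in the crop. Now I'll descend, grip and lift.

Emit:
arm_command(moves=[0.2,-0.8,1,14,0,0,0,0.2,-0.8,1,14,0,0,0,0.2,0,0,0,0,0,0], newtons=40)

```text
clock: 3.85
tcp_pos: [0.4874, 0.2439, 0.0019]
orientation: [-0.001, -0.069, 0.998, -0.0]
wrist_force: [-0.4, 0.5, -0.2]
finger_gap: 0.0516
grip_force: 0.0
```

Emit:
arm_command(moves=[-1,0,0,0,0,0,0,-1,0,0,0,0,0,0,-1,0,0,0,0,0,0,-1,0,0,0,0,0,0])

```text
clock: 4.35
tcp_pos: [0.4888, 0.2443, 0.0036]
orientation: [0.0, -0.07, 0.998, 0.0]
wrist_force: [0.3, 0.6, 1.5]
finger_gap: 0.0269
grip_force: 39.7
```

```bash
python3 plan.py -1 487.1,243.7,100,188.25,2 523.7,-23.7,100,173.3,5 
```

```text
now [488.8 244.3   3.6] yaw -172.03 tilt 0.04 j6 0.18 clk 4.35
[-1, 0.9, -0.2, -48.2, 0, 0, -0.002, -1, 0.9, -0.2, -48.2, 0, 0, -0.003, -1, 0.4, -54, 0, 0, 0, 0.052, -1, -2.3, -53.9, 0, 0, 0, 0.052, -1, -5.2, -53.7, 0, 0, 0, 0.053, -1, -8, -53.4, 0, 0, 0, 0.052, -1, -10.8, -52.9, 0, 0, 0, 0.052]
```

Emit:
arm_command(moves=[-1,1,0,-48,0,0,0,-1,1,0,-48,0,0,0,-1,0,-54,0,0,0,0.052,-1,-2,-54,0,0,0,0.052,-1,-5,-54,0,0,0,0.053,-1,-8,-53,0,0,0,0.052,-1,-11,-53,0,0,0,0.052,-1,0,0,0,0,0,0])

```text
clock: 5.35
tcp_pos: [0.5227, -0.0272, 0.0994]
orientation: [0.001, 0.064, 0.998, -0.0]
wrist_force: [-0.6, 0.9, -0.8]
finger_gap: 0.0267
grip_force: 39.7
```

```bash
python3 plan.py -1 523.7,-23.7,40,173.3,2 ; python3 - <<'E'
from fit import *
I={c:read_camera(c)[0] for c in("top","side")}
s=get_state();t=s["tcp_pos"]
h=t[2]-.003
P=[SLAT[0]+[0,0,h]]
for c in I:
    r,e=fit({k:wood(I[k]) for k in I},P,np.array([t[0],t[1],np.radians(-6.7)]),[c]);print(c,t.round(4),h,r.round(4),np.degrees(r[2]),e)
o=np.hstack([cv2.resize(I["top"][160:300,220:360],(400,400)),cv2.resize(I["side"][120:260,230:370],(400,400))]);cv2.imwrite("pics/b.png",o)
E
```

```text
now [522.7 -27.2  99.4] yaw 172.68 tilt 0.08 j6 -0.08 clk 5.35
[-1, -0.3, 1.8, 29.7, 0, 0, -0.005, -1, -0.3, 1.8, 29.7, 0, 0, -0.006]
top [ 0.5216 -0.024   0.0991] 0.09610605419312142 [ 0.5309 -0.0015 -0.3492] -20.008300556243416 480.15660232810916
side [ 0.5216 -0.024   0.0991] 0.09610605419312142 [ 0.5203 -0.0258 -0.1309] -7.502759423530453 60.88617417394738
```

View pics/b.png

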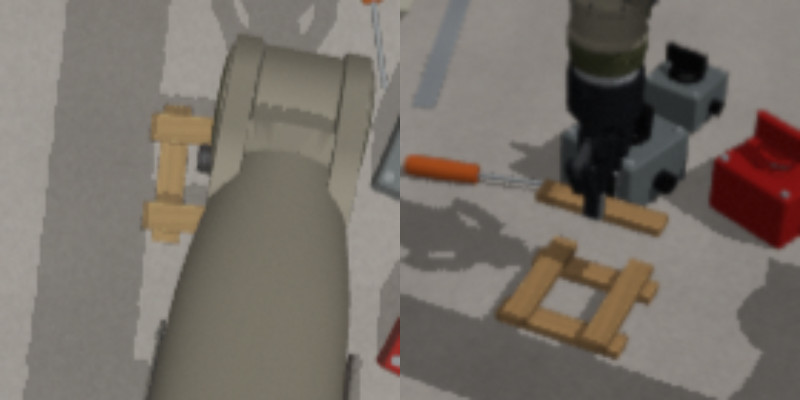

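The slat hangs level over its place on the far side of the stack, with the side view showing its ends at about (540,193) and (665,218). I'll go lower and refine the fit, ignoring the gripper's pixels.

Emit:
arm_command(moves=[-1,0,0,27,0,0,-0.005,-1,0,0,27,0,0,-0.006,-1,0,0,0,0,0,0,-1,0,0,0,0,0,0])

```text
clock: 5.95
tcp_pos: [0.5222, -0.0227, 0.046]
orientation: [0.0, 0.055, 0.999, -0.0]
wrist_force: [0.0, -0.3, -0.9]
finger_gap: 0.0265
grip_force: 39.7
```

```bash
cat > air.py <<'E'
import sys
from fit import *
I=read_camera("side")[0];s=get_state();t=s["tcp_pos"]
M=R.from_quat(np.roll(s["orientation"],-1)).as_matrix();th=np.degrees(np.arctan2(M[1,0],M[0,0]))%180
if th>90: th-=180
# joint fit of held slat, with don't-care on gripper-dark pixels, comparing wood mask along slat only
h=t[2]-.003;P=[SLAT[0]+[0,0,h]]
uv=project("side",np.array([[t[0]+a,t[1]+b,h] for a in(-.1,.1) for b in(-.1,.1)]))
r=np.r_[uv.min(0).astype(int)-15,uv.max(0).astype(int)+15]
# static background: stack (and extra slats already laid) rendered as wood
st=np.array([.5289,.0210,np.radians(-6.65)])
bg=render("side",STACK+[b for y in map(float,sys.argv[1:]) for b in NEXT(y)],st,r)
img=I[r[1]:r[3],r[0]:r[2]];m=wood(img).astype(float)
q0=np.array([t[0],t[1],np.radians(th)])
near=cv2.dilate((render("side",P,q0,r)>0).astype(np.uint8),np.ones((9,9)))
ok=near*(1-cv2.dilate((img.max(2)<45).astype(np.uint8),np.ones((3,3))))*(bg<.01)
sc=np.array([.003,.003,.03])
f=lambda x:(ok*(cv2.GaussianBlur(render("side",P,q0+x*sc,r),(0,0),.7)-cv2.GaussianBlur(m,(0,0),.7))**2).sum()
o=minimize(f,np.zeros(3),method="Nelder-Mead",options=dict(initial_simplex=np.vstack([np.zeros(3),np.eye(3)])))
q=q0+o.x*sc
print("tcp",t.round(4),"yaw",th.round(2),"slat",q[:2].round(4),np.degrees(q[2]).round(2),"err",round(o.fun,1))
for y in(-.045,.045):
    c,s_=np.cos(st[2]),np.sin(st[2]);print("goal",y,(st[0]-s_*y).round(4),(st[1]+c*y).round(4),np.degrees(st[2]).round(2))
E
python3 air.py
```

```text
tcp [ 0.5227 -0.023   0.0464] yaw -6.27 slat [ 0.5207 -0.0197] -6.51 err 8.3
goal -0.045 0.5237 -0.0237 -6.65
goal 0.045 0.5341 0.0657 -6.65
```

Emit:
arm_command(moves=[-1,-1.7,0,5,0,0,0.005,-1,-1.6,0,5,0,0,0,-1,0,0,4,0,0,0,-1,0,0,1,0,0,0,-1,0,0,0,0,0,0])

```text
clock: 6.62
tcp_pos: [0.525, -0.0241, 0.0301]
orientation: [-0.0, 0.058, 0.998, -0.0]
wrist_force: [0.1, 1.1, 1.0]
finger_gap: 0.0267
grip_force: 39.7
```

```bash
python3 air.py
```

```text
tcp [ 0.5252 -0.0241  0.0303] yaw -6.64 slat [ 0.5228 -0.0211] -6.59 err 5.6
goal -0.045 0.5237 -0.0237 -6.65
goal 0.045 0.5341 0.0657 -6.65
```

Emit:
arm_command(moves=[-1,-1,0,1,0,0,0,-1,0,0,1,0,0,0,-1,0,0,1,0,0,0,-1,0,0,0,0,0,0])

```text
clock: 7.18
tcp_pos: [0.5263, -0.0242, 0.0276]
orientation: [0.0, 0.058, 0.998, -0.0]
wrist_force: [-0.8, 0.7, 4.3]
finger_gap: 0.0269
grip_force: 40.1
```

Emit:
arm_command(moves=[-0.1,0,0,0,0,0,0,0,0,0,0,0,0,0,0.1,0,0,0,0,0,0,0.2,0,0,-30,0,0,0,0.2,0,0,-40,0,0,0])

```text
clock: 7.8
tcp_pos: [0.525, -0.0239, 0.0969]
orientation: [-0.002, 0.058, 0.998, 0.0]
wrist_force: [1.0, -0.1, 0.3]
finger_gap: 0.0512
grip_force: 0.0
```

```bash
python3 plan.py 0.2 495,332.7,90,166,6 495,332.7,15,166,2
```

```text
now [525.  -23.9  96.9] yaw 173.36 tilt 0.17 j6 -0.08 clk 7.8
[0.2, 11.8, 58.5, 1.2, 0, 0, 0.021, 0.2, 13.1, 58.2, 1.1, 0, 0, 0.022, 0.2, 14.4, 57.9, 1.2, 0, 0, 0.021, 0.2, 15.5, 57.5, 1.1, 0, 0, 0.022, 0.2, 16.8, 57.3, 1.2, 0, 0, 0.021, 0.2, 18.1, 56.8, 1.1, 0, 0, 0.021, 0.2, 0, 0, 37.5, 0, 0, 0, 0.2, 0, 0, 37.5, 0, 0, 0]
```

Emit:
arm_command(moves=[0.2,12,58,1,0,0,0.021,0.2,13,58,1,0,0,0.022,0.2,14,58,1,0,0,0.021,0.2,16,58,1,0,0,0.022,0.2,17,57,1,0,0,0.021,0.2,18,57,1,0,0,0.021,0.2,0,0,30,0,0,0,0.2,0,0,30,0,0,0])

```text
clock: 8.8
tcp_pos: [0.4957, 0.3338, 0.0306]
orientation: [0.0, 0.12, 0.993, 0.0]
wrist_force: [-0.3, -0.3, 0.2]
finger_gap: 0.0514
grip_force: 0.0
```

Emit:
arm_command(moves=[0.2,0,0,0,0,0,0,0.2,0,0,0,0,0,0])

```text
clock: 9.05
tcp_pos: [0.4963, 0.3324, 0.032]
orientation: [0.0, 0.122, 0.993, 0.0]
wrist_force: [-0.1, -0.7, 0.3]
finger_gap: 0.051
grip_force: 0.0
```

```bash
python3 plan.py 0.2 495,332.7,2,166,2; cat > after.py <<'E'
import sys
from fit import *
I={c:read_camera(c)[0] for c in("top","side")};W={c:wood(I[c]) for c in I}
st=np.array([.5289,.0210,np.radians(-6.65)])
for y in map(float,sys.argv[1:]):
    for cs in(["top"],["side"]):
        # fit slat in stack coords with stack rendered as fixed background
        par=STACK+[b for v in map(float,sys.argv[1:]) if v!=y for b in NEXT(v)]
        uv=project(cs[0],np.array([[st[0]+a,st[1]+b,z] for a in(-.11,.11) for b in(-.11,.11) for z in(0,.04)]))
        r=np.r_[uv.min(0).astype(int),uv.max(0).astype(int)+1]
        for nm in("stack","slat"):
            G=lambda x:np.maximum(render(cs[0],par,x[:3],r),render(cs[0],NEXT(y),x[3:],r))
        m=cv2.GaussianBlur(W[cs[0]][r[1]:r[3],r[0]:r[2]].astype(float),(0,0),1)
        sc=np.array([.003,.003,.03]*2);q0=np.r_[st,st]
        o=minimize(lambda x:((cv2.GaussianBlur(G(q0+x*sc),(0,0),1)-m)**2).sum(),np.zeros(6),method="Nelder-Mead",options=dict(initial_simplex=np.vstack([np.zeros(6),np.eye(6)]),maxiter=900))
        q=q0+o.x*sc
        c,s=np.cos(q[2]),np.sin(q[2])
        # slat centre relative to its goal, in stack frame
        a=q[5];ctr=q[3:5]+[-np.sin(a)*y,np.cos(a)*y];g=q[:2]+[-s*y,c*y];d=(ctr-g)*1000
        print(y,cs,"stack",q[:2].round(4),np.degrees(q[2]).round(2),"slat err along/across mm",np.round([d[0]*c+d[1]*s,-d[0]*s+d[1]*c],1),"yaw",np.degrees(q[5]-q[2]).round(2),round(o.fun,1),"centre",ctr.round(4))
E
python3 after.py -0.045
```

```text
now [496.3 332.4  32. ] yaw 166.01 tilt 0.04 j6 0.7 clk 9.05
[0.2, 0.7, 0, 15, 0, 0, 0, 0.2, 0.6, 0, 15, 0, 0, 0]
-0.045 ['top'] stack [0.5286 0.0214] -6.44 slat err along/across mm [-1.1  0.5] yaw 0.04 24.1 centre [ 0.5226 -0.0227]
-0.045 ['side'] stack [0.5278 0.0166] -9.21 slat err along/across mm [-7.4 10.5] yaw 8.23 464.7 centre [ 0.515  -0.0162]
```

Emit:
arm_command(moves=[0.2,0.7,0,15,0,0,0,0.2,0.6,0,15,0,0,0,0.2,0,0,0,0,0,0,-1,0,0,0,0,0,0,-1,0,0,0,0,0,0,-1,0,0,0,0,0,0,-1,0,0,0,0,0,0])

```text
clock: 10.02
tcp_pos: [0.4947, 0.3327, 0.0015]
orientation: [0.0, 0.122, 0.993, 0.0]
wrist_force: [0.2, 0.8, 1.1]
finger_gap: 0.0269
grip_force: 40.3
```

```bash
python3 plan.py -1 495,332.7,100,166,2 535,65.7,100,173.4,5 535,65.7,46,173.4,2; python3 -c "
from workcell import *
for i in range(3):
  read_camera('top');print(get_state()['tcp_pos'])"
```

```text
now [494.7 332.7   1.5] yaw 166.03 tilt 0.02 j6 0.7 clk 10.03
[-1, -0.2, 0, -49.3, 0, 0, 0, -1, -0.1, 0.1, -49.2, 0, 0, 0.001, -1, -20.7, -49.9, 0, 0, 0, -0.026, -1, -19.4, -50.4, 0, 0, 0, -0.026, -1, -18.1, -50.9, 0, 0, 0, -0.026, -1, -16.8, -51.3, 0, 0, 0, -0.026, -1, -15.4, -51.8, 0, 0, 0, -0.026, -1, 0, 0, 27, 0, 0, 0]
[-1, 0, 0, 27, 0, 0, 0]
[0.49469882 0.33267444 0.00145995]
[0.494698   0.33271275 0.0014615 ]
[0.49467944 0.33270631 0.0014555 ]
```

Emit:
arm_command(moves=[-1,0,0,-49,0,0,0,-1,0,0,-49,0,0,0,-1,-21,-50,0,0,0,-0.026,-1,-20,-50,0,0,0,-0.026,-1,-18,-51,0,0,0,-0.026,-1,-17,-51,0,0,0,-0.026,-1,-15,-52,0,0,0,-0.026,-1,0,0,27,0,0,0])

```text
clock: 11.18
tcp_pos: [0.5384, 0.0619, 0.0741]
orientation: [0.003, 0.06, 0.998, -0.0]
wrist_force: [-0.6, 0.3, -0.6]
finger_gap: 0.0264
grip_force: 40.2
```

Emit:
arm_command(moves=[-1,0,0,27,0,0,0,-1,0,0,0,0,0,0,-1,0,0,0,0,0,0])

```text
clock: 11.55
tcp_pos: [0.5359, 0.0659, 0.046]
orientation: [0.0, 0.057, 0.998, -0.0]
wrist_force: [0.2, 0.5, -0.6]
finger_gap: 0.0271
grip_force: 40.1
```

```bash
python3 plan.py -1 535.8,65.5,30,173.4,3; python3 air.py -0.045
```

```text
now [535.9  65.9  46. ] yaw 173.5 tilt 0.04 j6 0.09 clk 11.55
[-1, 0, -0.1, 5.3, 0, 0, 0.001, -1, 0, -0.1, 5.4, 0, 0, 0, -1, 0, -0.2, 5.3, 0, 0, 0.001]
tcp [0.5363 0.0659 0.0464] yaw -6.5 slat [0.5345 0.065 ] -6.44 err 6.8
goal -0.045 0.5237 -0.0237 -6.65
goal 0.045 0.5341 0.0657 -6.65
```

Side fit gives the slat at (534.5, 65.0) against a goal of (534.1, 65.7). Good, descend.

Emit:
arm_command(moves=[-1,0,0,5,0,0,0,-1,0,0,6,0,0,0,-1,0,0,5,0,0,0,-1,0,0,2,0,0,0,-1,0,0,1,0,0,0,-1,0,0,0,0,0,0])

```text
clock: 12.35
tcp_pos: [0.5355, 0.0657, 0.0263]
orientation: [0.0, 0.057, 0.998, -0.0]
wrist_force: [0.4, -0.5, -0.2]
finger_gap: 0.0266
grip_force: 40.1
```

Emit:
arm_command(moves=[-1,0,0,1,0,0,0,-1,0,0,0,0,0,0,-1,0,0,0.5,0,0,0,-1,0,0,0,0,0,0])

```text
clock: 12.85
tcp_pos: [0.5357, 0.0657, 0.0254]
orientation: [0.0, 0.057, 0.998, -0.0]
wrist_force: [-1.4, -0.4, 5.5]
finger_gap: 0.0268
grip_force: 40.8
```

Emit:
arm_command(moves=[-0.1,0,0,0,0,0,0,0,0,0,0,0,0,0,0.1,0,0,0,0,0,0,0.2,0,0,-30,0,0,0,0.2,0,0,-50,0,0,0,0.2,0,0,-60,0,0,0,0.2,0,0,-20,0,0,0])

```text
clock: 13.72
tcp_pos: [0.5375, 0.0657, 0.1889]
orientation: [0.003, 0.057, 0.998, 0.0]
wrist_force: [-0.1, -0.1, -0.9]
finger_gap: 0.051
grip_force: 0.0
```

```bash
python3 plan.py 0.2 541.2,-205.2,190,154.5,6 541.2,-205.2,135,154.5,2
```

```text
now [537.5  65.7 188.9] yaw 173.48 tilt 0.36 j6 0.09 clk 13.72
[0.2, -5.7, -44.8, -0.2, 0, 0, 0.055, 0.2, -8.2, -44.4, -0.2, 0, 0, 0.055, 0.2, -10.7, -43.9, -0.1, 0, 0, 0.056, 0.2, -13, -43.2, -0.2, 0, 0, 0.055, 0.2, -15.4, -42.4, -0.2, 0, 0, 0.055, 0.2, -17.8, -41.6, -0.2, 0, 0, 0.055, 0.2, 0, 0, 27.5, 0, 0, 0, 0.2, 0, 0, 27.5, 0, 0, 0]
```

Move over the isolator at z 190, check the stack, and look at the handle's alignment.

Emit:
arm_command(moves=[0.2,-6,-45,0,0,0,0.055,0.2,-8,-44,0,0,0,0.055,0.2,-11,-44,0,0,0,0.055,0.2,-13,-43,0,0,0,0.055,0.2,-15,-42,0,0,0,0.055,0.2,-18,-42,0,0,0,0.055,0.2,0,0,27,0,0,0,0.2,0,0,0,0,0,0])

```text
clock: 14.72
tcp_pos: [0.5379, -0.2047, 0.1556]
orientation: [-0.002, 0.221, 0.975, 0.001]
wrist_force: [0.6, 0.1, 0.8]
finger_gap: 0.0513
grip_force: 0.0
```

```bash
python3 after.py -0.045 0.045; python3 plan.py 0.2 541.2,-205.2,135,154.5,1; python3 - <<'E'
from fit import *
I={c:read_camera(c)[0] for c in("top","side")}
o=np.hstack([cv2.resize(I["top"][170:290,250:370],(400,400),interpolation=cv2.INTER_CUBIC),cv2.resize(I["side"][110:250,255:395],(400,400),interpolation=cv2.INTER_CUBIC)]);cv2.imwrite("pics/c.png",o)
E
```

```text
-0.045 ['top'] stack [0.529  0.0214] -6.61 slat err along/across mm [-1.1  0.6] yaw 0.28 20.1 centre [ 0.5228 -0.0226]
-0.045 ['side'] stack [0.5303 0.0201] -6.7 slat err along/across mm [-1.3  2.3] yaw -0.35 13.8 centre [ 0.5241 -0.0222]
now [ 539.3 -204.5  157.9] yaw 154.6 tilt 0.05 j6 -0.06 clk 14.82
[0.2, -2, 0.2, 22.9, 0, 0, 0.002]Traceback (most recent call last):
  File "after.py", line 15, in <module>
    o=minimize(lambda x:((cv2.GaussianBlur(G(q0+x*sc),(0,0),1)-m)**2).sum(),np.zeros(6),method="Nelder-Mead",options=dict(initial_simplex=np.vstack([np.zeros(6),np.eye(6)]),maxiter=900))
    res = _minimize_neldermead(fun, x0, args, callback, bounds=bounds,
                               **options)
    fxr = func(xr)
    fx = function(np.copy(x), *(wrapper_args + args))
  File "after.py", line 15, in <lambda>
    o=minimize(lambda x:((cv2.GaussianBlur(G(q0+x*sc),(0,0),1)-m)**2).sum(),np.zeros(6),method="Nelder-Mead",options=dict(initial_simplex=np.vstack([np.zeros(6),np.eye(6)]),maxiter=900))
                                           ~^^^^^^^^^
  File "after.py", line 12, in <lambda>
    G=lambda x:np.maximum(render(cs[0],par,x[:3],r),render(cs[0],NEXT(y),x[3:],r))
                          ~~~~~~^^^^^^^^^^^^^^^^^^^
  File "fit.py", line 14, in render
    uv=(project(c,X)-[u0,v0]+.5)*S-.5
        ~~~~~~~^^^^^
  File "h.py", line 13, in project
    i,K,D,M=cam(c);return cv2.projectPoints(((np.atleast_2d(X)-i["eye"])@M).reshape(-1,1,3),np.zeros(3),np.zeros(3),K,D)[0].reshape(-1,2)
            ~~~^^^
  File "h.py", line 5, in cam
    i=camera_info(c);f=210/np.tan(np.radians(i["fovy"]/2))
ValueError: time passes only in moves, steps and waits
```

View pics/c.png

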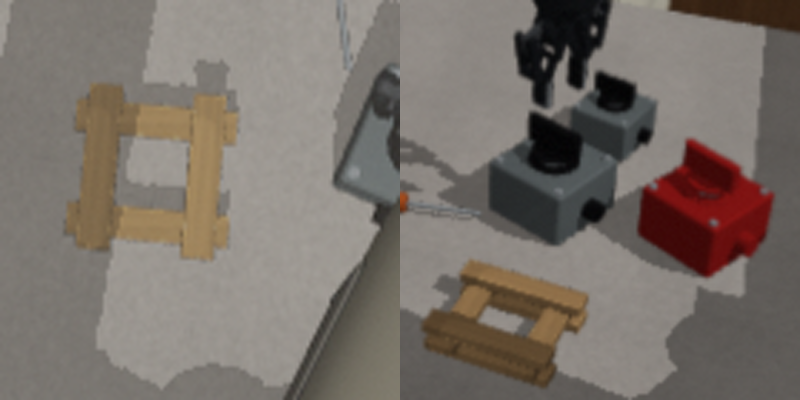

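The top view shows both slats laid across the upper pair at their places, ends even: (103,165) and (205,175) in the crop. The side view agrees, and the open fingers stand above the isolator handle. Now I'll descend around the bar.

Emit:
arm_command(moves=[0.2,-2,0,20,0,0,0,0.2,0,0,20,0,0,0,0.2,0,0,0,0,0,0], newtons=30)

```text
clock: 15.3
tcp_pos: [0.5409, -0.2048, 0.1173]
orientation: [-0.001, 0.22, 0.976, 0.0]
wrist_force: [-0.3, 0.3, 0.3]
finger_gap: 0.0516
grip_force: 0.0
```

```bash
sed -i 's/^def cam(c):/from functools import cache\n@cache\ndef cam(c):/' h.py; python3 plan.py 0.2 541.2,-205.2,96,154.5,1; python3 - <<'E'
from fit import *
I=read_camera("side")[0]
a=cv2.resize(I[110:210,270:370],(600,600),interpolation=cv2.INTER_CUBIC)
for X,col in(((.5412,-.2052,.12),(0,0,255)),(get_state()["tcp_pos"],(0,255,0))):
    u=(project("side",np.array(X))[0]-[270,110]+.5)*6;cv2.circle(a,tuple(int(v) for v in u),4,col,1);print(u)
co,s=np.cos(np.radians(-25.5)),np.sin(np.radians(-25.5))
B=BAR[0]@np.array([[co,s,0],[-s,co,0],[0,0,1]])+[.5412,-.2052,0]
for x in B[B[:,2]>.119]: cv2.circle(a,tuple(int(v) for v in (project("side",x)[0]-[270,110]+.5)*6),3,(255,255,0),-1)
cv2.imwrite("pics/d.png",a)
E
```

```text
now [ 540.9 -204.8  117.3] yaw 154.63 tilt 0.1 j6 -0.06 clk 15.3
[0.2, -0.5, -0.2, 21.3, 0, 0, 0.002]
[239.70285167 266.86612054]
[239.13593277 269.38772452]
```

View pics/d.png

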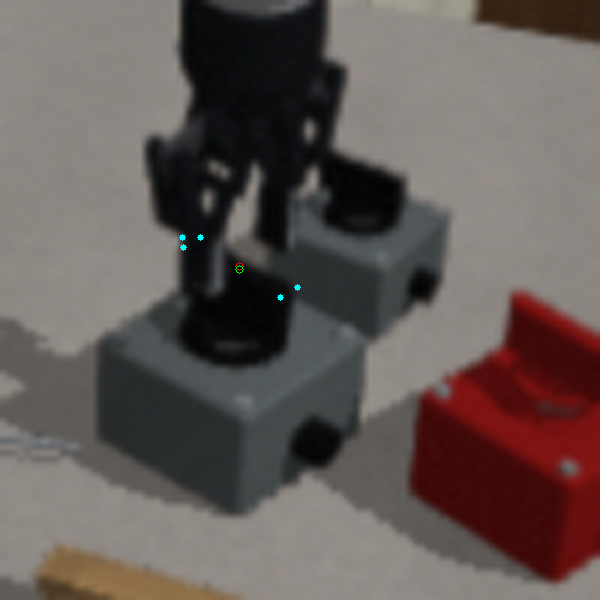

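The fingers straddle the bar, with the markers within about 1 px of it at (240,268). Descend and grip.

Emit:
arm_command(moves=[0.2,0,0,10,0,0,0,0.2,0,0,11,0,0,0,0.2,0,0,0,0,0,0,-1,0,0,0,0,0,0,-1,0,0,0,0,0,0,-1,0,0,0,0,0,0,-1,0,0,0,0,0,0,-1,0,0,0,0,0,0], newtons=50)

```text
clock: 16.35
tcp_pos: [0.5414, -0.2064, 0.0973]
orientation: [0.0, 0.22, 0.975, -0.001]
wrist_force: [-2.5, -3.4, 4.8]
finger_gap: 0.0131
grip_force: 52.8
```

Emit:
arm_command(moves=[-1,0,-1.5,4,0,0,0,-1,0,0,4,0,0,0,-1,0,0,3,0,0,0,-1,0,0,0,0,0,0,-1,0,0,0,0,0,0])

```text
clock: 16.98
tcp_pos: [0.5414, -0.2066, 0.0873]
orientation: [0.001, 0.22, 0.976, 0.001]
wrist_force: [-2.4, 1.8, 11.3]
finger_gap: 0.0131
grip_force: 53.6
```

Emit:
arm_command(moves=[-1,0,0,0,0,0,0.1,-1,0,0,0,0,0,0.15,-1,0,0,0,0,0,0.15,-1,0,0,0,0,0,0.15,-1,0,0,0,0,0,0.15,-1,0,0,0,0,0,0])

```text
clock: 17.73
tcp_pos: [0.5421, -0.206, 0.0873]
orientation: [0.001, 0.541, 0.841, 0.002]
wrist_force: [-0.3, 3.4, 10.2]
finger_gap: 0.0126
grip_force: 53.6
```

```bash
python3 plan.py -1; python3 -c "
from workcell import *
s=get_state();print(s['ft_torque'],s['wrist_force'])"
```

```text
now [ 542.1 -206.    87.3] yaw 114.46 tilt 0.22 j6 0.64 clk 17.73
[ 0.7088881   0.19171949 -0.06145996] [-0.31743118  3.43027831 10.19268182]
```

Emit:
arm_command(moves=[-1,0,0,0,0,0,0.15,-1,0,0,0,0,0,0.15,-1,0,0,0,0,0,0.15,-1,0,0,0,0,0,0.15,-1,0,0,0,0,0,0.15,-1,0,0,0,0,0,0.15,-1,0,0,-2,0,0,0,-1,0,0,-2,0,0,0])

```text
clock: 18.73
tcp_pos: [0.543, -0.2063, 0.0908]
orientation: [0.001, 0.853, 0.522, 0.002]
wrist_force: [6.2, 0.5, -5.0]
finger_gap: 0.0126
grip_force: 51.4
```

Emit:
arm_command(moves=[-1,0,0,-0.5,0,0,0,-1,0,0,0,0,0,0])

```text
clock: 18.98
tcp_pos: [0.543, -0.2062, 0.0906]
orientation: [0.0, 0.853, 0.522, 0.002]
wrist_force: [4.5, 1.8, 1.0]
finger_gap: 0.0129
grip_force: 52.2
```

Emit:
arm_command(moves=[-1,0,0,-1,0,0,0.08,-1,0,0,0,0,0,0.08,-1,0,0,0,0,0,0.08,-1,0,0,0,0,0,0.08,-1,0,0,0,0,0,0])

```text
clock: 19.6
tcp_pos: [0.5432, -0.2065, 0.0909]
orientation: [0.0, 0.925, 0.379, 0.002]
wrist_force: [6.8, 1.3, -4.0]
finger_gap: 0.0129
grip_force: 51.6
```

Emit:
arm_command(moves=[-1,0,0,0,0,0,0.06,-1,0,0,0,0,0,0.06,-1,0,0,0,0,0,0.06,-1,0,0,0,0,0,0])

```text
clock: 20.1
tcp_pos: [0.5433, -0.2067, 0.0909]
orientation: [0.0, 0.956, 0.295, 0.002]
wrist_force: [6.7, 1.8, -4.8]
finger_gap: 0.0129
grip_force: 51.5
```

Emit:
arm_command(moves=[-1,0,0,0,0,0,0.06,-1,0,0,0,0,0,0.06,-1,0,0,0,0,0,0.06,-1,0,0,0,0,0,0])

```text
clock: 20.6
tcp_pos: [0.5434, -0.2069, 0.0909]
orientation: [0.0, 0.978, 0.208, 0.002]
wrist_force: [7.9, -0.1, -4.7]
finger_gap: 0.0128
grip_force: 51.5
```

Emit:
arm_command(moves=[-1,1.4,0.6,0,0,0,0.06,-1,0,0,0,0,0,0.06,-1,0,0,0,0,0,0.06,-1,0,0,0,0,0,0])

```text
clock: 21.1
tcp_pos: [0.5436, -0.207, 0.0911]
orientation: [-0.0, 0.993, 0.119, 0.001]
wrist_force: [4.6, -1.1, -2.6]
finger_gap: 0.0134
grip_force: 51.9
```

Emit:
arm_command(moves=[-1,0,0,0,0,0,0.06,-1,0,0,0,0,0,0,-1,0,0,-1,0,0,0,-1,0,0,0,0,0,0])

```text
clock: 21.6
tcp_pos: [0.5437, -0.2071, 0.0935]
orientation: [0.0, 0.996, 0.09, 0.002]
wrist_force: [4.7, 1.4, 6.0]
finger_gap: 0.0131
grip_force: 52.9
```

The handle popped up (+2.4 mm, force now +6 N) at about 2.52 rad. I'll turn slightly further into the notch, release and retreat.

Emit:
arm_command(moves=[-1,0,0,0,0,0,0.06,-1,0,0,0,0,0,0,-0.3,0,0,0,0,0,0,0,0,0,0,0,0,0,0,0,0,0,0,0,0])

```text
clock: 22.22
tcp_pos: [0.5414, -0.2069, 0.0916]
orientation: [-0.0, 0.998, 0.059, -0.001]
wrist_force: [0.4, 0.5, 0.2]
finger_gap: 0.043
grip_force: 0.0
```

Emit:
arm_command(moves=[0,0,0,-20,0,0,0,0,0,0,-50,0,0,0,0,0,0,-60,0,0,0,0,-60,0,0,0,0,0,0,-60,0,0,0,0,0,0,-60,0,0,0,0,0,0,0,0,0,0,0,0])

```text
clock: 23.1
tcp_pos: [0.3597, -0.2275, 0.222]
orientation: [-0.001, 0.998, 0.057, -0.001]
wrist_force: [0.2, -0.3, -0.1]
finger_gap: 0.0425
grip_force: 0.0
```

```bash
sed -i 's/for cs in(\["top"\],\["side"\])/for cs in([["top"],["side"]])/' after.py; python3 after.py -0.045 0.045; python3 - <<'E'
from fit import *
r={}
for c in("top","side"):
    p,d=read_camera(c);P=cloud(c,d);r[c]=p
    X=P[(np.hypot(P[...,0]-.5412,P[...,1]+.2062)<.05)&(P[...,2]>.105)&(P[...,2]<.14)&(p.max(2)<90)]
    print(c,len(X),np.percentile(X[:,2],[10,50,90]).round(4),cv2.minAreaRect((X[:,:2]*1000).astype(np.float32))) if len(X) else print(c,"none")
print(get_state()["tcp_pos"])
o=np.hstack([cv2.resize(r["top"][160:280,260:420],(400,300),interpolation=cv2.INTER_CUBIC),cv2.resize(r["side"][130:250,255:415],(400,300),interpolation=cv2.INTER_CUBIC)]);cv2.imwrite("pics/e.png",o)
E
```

```text
-0.045 ['top'] stack [0.529  0.0214] -6.67 slat err along/across mm [-1.   0.5] yaw 0.18 20.0 centre [ 0.5228 -0.0227]
-0.045 ['side'] stack [0.5304 0.02  ] -6.66 slat err along/across mm [-1.3  2.6] yaw -0.5 13.7 centre [ 0.5242 -0.022 ]
0.045 ['top'] stack [0.5288 0.0217] -6.62 slat err along/across mm [-0.1 -0.5] yaw 0.25 21.0 centre [0.5338 0.0659]
0.045 ['side'] stack [0.5302 0.02  ] -6.58 slat err along/across mm [-0.3  3.8] yaw -1.01 12.2 centre [0.5355 0.0685]
top 166 [0.1118 0.1185 0.1231] ((538.4307250976562, -206.6329803466797), (74.16114044189453, 15.179505348205566), 6.4598588943481445)
side 142 [0.107  0.1173 0.1224] ((538.7864379882812, -205.3751220703125), (73.50694274902344, 21.120317459106445), 5.232800483703613)
[ 0.36441716 -0.2285986   0.22243681]
```

View pics/e.png

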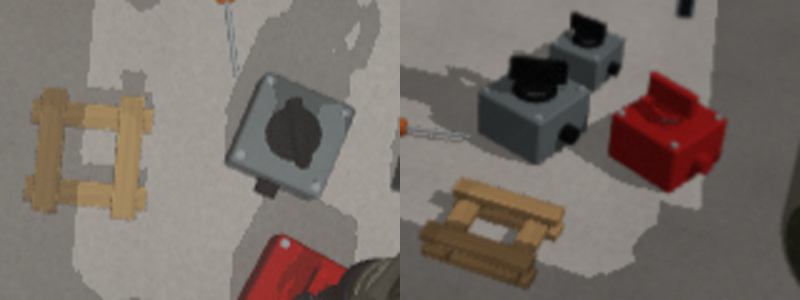

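The top view shows the nose now pointing down-image, with the bar at yaw about 6° (≈2.59 rad turned). The stack is tidy. One like-for-like height check before and after:

```bash
python3 - <<'E'
from h import *
for c in("top","side"):
    for n in(0,1):
        P,p=(np.load(c+".npz")["P"],np.load(c+".npz")["p"]) if n==0 else (lambda r:(cloud(c,r[1]),r[0]))(read_camera(c))
        a=np.radians(-25.5 if n==0 else 6);x=P[...,0]-.5412;y=P[...,1]+.2062
        u=x*np.cos(a)+y*np.sin(a);v=-x*np.sin(a)+y*np.cos(a)
        X=P[(abs(u)<.028)&(abs(v)<.004)&(P[...,2]>.1)];print(c,"after" if n else "before",len(X),np.percentile(X[:,2],[25,50,75]).round(4),X[:,2].mean().round(4))
E
```

```text
top before 65 [0.1166 0.1189 0.1214] 0.119
top after 60 [0.1177 0.1198 0.1218] 0.1198
side before 29 [0.1191 0.1212 0.1222] 0.12
side after 48 [0.1095 0.1178 0.1205] 0.1149
```

```bash
python3 -c "
from workcell import *
print(hand_in())"
```

```text
the job is handed in; nothing more can be done
None
```

The job is handed in: both slats lie on the stack about 1 mm from their places by the top camera (the side camera read up to 4 mm across), and the isolator handle is turned to on at about 2.5–2.6 rad and fully up again, at about 23 s of the 72 s; the tools were not touched.

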